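# Snap a sensor cap home with the seating tool

## Task

Take the wide-footed seating tool out of its cup and press it squarely down on the cap that stands proud of the sensor housing in the sprung nest, until the cap clicks fully home; never load the cap with more than 25 N, and press with the tool, not with the fingers. Then stand the tool upright back in the cup it came from, let go, and leave everything else on the bench alone.

Things in the scene. Friction and masses are not known exactly. Their poses are not given: they have to be found in the camera images.
- tool_mid (a point): Seating tool, 100 mm tall, 180 g: white round foot 40 mm across, 14 mm high, flat below; steel neck 18 mm across; from 40 mm up to the top a black square grip 26 x 26 mm. Starts upright, foot in a cup. This point: on its axis, 50 mm above the underside and 50 mm below the top (middle of the grip is 20 mm higher). z up along the tool, x and y square to the grip's flats.
- cup_in (a point): The cup of the seating tool: a shallow round dish, outside 64 mm across, inside 54 mm across, walls 9 mm high above its inner floor. This point is the centre of the inner floor, 8 mm above the table. Fixed.
- cap_top (a point): Loose dark steel cap, 120 g: flange 60 mm across, 5 mm thick, plug below started in the housing's bore; at first the flange hovers about 6 mm over the rim. This point: centre of its flat top, z up. Sprung detents in the bore resist: the force rises to a peak of some 11 to 19 N, then drops by a few N (the click) as the cap jumps down on the rim. Cocks if pressed near its edge.
- rim (a point): Sensor housing: aluminium cylinder 72 mm across, 45 mm high, on the sprung bed of the nest. This point: centre of its upper rim, z up, 88 mm above the table when unloaded. With the cap home its flange lies flat on the rim, its top face 5 mm above this point.
- nest: Sprung nest that carries the housing: fixed base 130 x 130 mm, bed 124 x 124 mm on springs at the four corners, four posts up to 48 mm. Origin under the base's centre, yaw along its edges. Under the pressing force bed, housing and cap sink by some millimetres and come up again, so the tool must go further down than the cap's home height suggests.
- punch: Bystander: a slimmer punch, 88 mm tall, round black grip 20 mm across and steel foot 24 mm across, standing in a like cup. Origin under its foot. Not to be used or moved.
- finished: Bystander: a finished loose sensor housing standing on the mat, 72 mm across and 50 mm high, its cap already home. Origin under its centre. Not to be moved.
- jar: Bystander: a small jar, 44 mm across, 55 mm high. Origin under its centre. Not to be moved.
- driver: Bystander: a screwdriver lying on the mat, 170 mm long. Not to be moved.
- tweezers: Bystander: steel tweezers lying on the mat, 120 mm long. Not to be moved.
There are look-alikes about, which are no part of the job. Leave any green or orange look-alike of the part that bears tool_mid alone.

How it is judged:
By the outcome, as a careful person would: the job done as asked, in the order asked, and still so for the second after the job is handed in, with the robot touching nothing.
It also fails if it takes over 61 s, if anything falls off the work surface, if the arm or the gripper's body presses on something with over 40 N, if the wrist force passes 120 N, or if a joint passes its speed limit or range.

## Robot

A 6-joint arm with a two-finger parallel gripper is mounted at the origin on the work surface. World frame = base frame: x ahead of the robot, y to its left, z up, the work surface at z = 0. Lengths are in m, angles in rad, forces in N, time in s.
With the tool pointing down it reaches from about 0.275 to 0.725 m from the base axis. Payload 5.6 kg.
Tool frame: the origin (TCP) lies on the centre line of the jaws, within the pads' length; the fingertips stand 14 mm ahead of it and the grasp point (between the pads) lies 5 mm behind it; z points along the fingers, y is the direction in which the jaws open and shut (so a half turn about z gives the same grasp; the last joint's range is limited). The gripper opens to 85 mm and grips with 20 to 120 N. Pads are 22 mm wide; open, the fingers measure 114 mm over their backs; the gripper's body (76 mm by 85 mm) begins 54 mm behind the grasp point. The pads swing forward as they close: fully open they stand 13 mm farther back than shut.
Start: joints at [1.488, 0.255, 0.108, 0, -1.424, -0.285], TCP at [0.198, 0.513, 0.245] pointing down, gripper open.
Joint ranges: [-2.95, 2.95], [-1.21, 1.97], [-1.09, 1.5], [-2.87, 1.71], [-2.94, -0.07], [-3.05, 3.05]. Speed limits (rad/s): [2.57, 2.57, 3.14, 3.14, 3.14, 3.14].

## Interface

Orientations are given as a rotation vector (axis times angle).
In Python, from rig import readout, vision, manip gives the robot as it stands.
- The arm moves only by the tool drive_tool, never from a script. Its argument "commands" is a list of rows, each a list of 2 entries, a list of its own where there are three numbers: the shift along the world's x, y, z in cm, then the turn, a rotation vector about the world's x, y, z in rad. A call has exactly 10 rows; each row shifts and turns the pose as measured when the row begins; what a row does not reach is not made up. A row lasts 1/8 s, in which the tool goes at most 62.5 mm and 10.7 degrees, less where a joint would pass 70% of its speed; a pose out of reach is approached as far as the arm can. A call is refused whole if a number of a shift passes 6.25 or a number of a turn 0.188, either way. A call with a gripper value outside its range is refused whole. "hand" is the opening, from 0 (shut) to 1 (fully open), set as the call begins (left out, the last holds). The fingers move at their own pace and stop on an object; "force" is the grip in N (left out, the last holds). Time passes only in rows, so rows that do not move let the fingers close, or fill a call up. It gives the time, the measured TCP pose, the force and the opening at its end, in the units of the state.
- readout.get_state(): the state, without advancing time (a new reading comes with each control period).
- vision.camera(name): name is "scene" or "top" or "wrist"; returns (picture, depth): 420x560x3 uint8, red, green, blue; 420x560 float32, m along the optical axis (not along the pixel's ray), 0 where there is no reading.
- vision.calibration(name): a dict with "fx", "fy", "cx", "cy" (pixels), "rvec" (rotation vector, rad) and "tvec" (3), from world to camera coordinates, as OpenCV has them. Camera axes: x right, y down, z forward; pixel columns grow to the right and rows downward; lengths in m; the calibration is good to about 2 mm. A picture is of the moment at which its call begins: read the wrist's pose just before it. calibration takes no time and is no camera call; for the wrist camera it gives the pose at the moment of the call.
- manip.finish_job(): hands the job in, once; it reports no verdict.
The state is a dict: "t": time; "joint_pos": joint angles; "qd": joint speeds; "tau": joint torques, N m; "ee_pos": TCP position; "ee_rot": TCP orientation; "wrist_force": force on the tool from outside, world axes, zero at the start; "ft_torque": the same for the moment, N m; "width": opening from 0.0 (shut) to 1.0 (fully open).
Only numpy, scipy, OpenCV 4.12 (cv2) and the standard library are available. Lean on these libraries where they do the work, as an engineer would, in place of code of your own. Each camera call takes 0.05 s, during which the arm holds its last target.

## Working session

There is one attempt and no reset: what is moved stays moved. The work goes in short steps, Python scripts to look and compute and a tool call to move; the robot and the scene stay as the last step left them, time stands still between calls to the robot, and variables do not carry over. Pictures are saved under pics/ and viewed, and the job is handed in when it is done.

Besides the shell and the picture viewer there is one more tool, called by a JSON object that holds its "name" and its "arguments". drive_tool: Moves the arm, as the interface text tells. Its arguments: {"type":"object","properties":{"commands":{"type":"array"},"hand":{"type":"number"},"force":{"type":"number"}},"required":["commands"]}

```bash
mkdir -p pics; ls
cat > h.py <<'E'
import numpy as np, cv2
from rig import readout, vision, manip
def snap(name,fn):
    cal=vision.calibration(name); p,d=vision.camera(name)
    cv2.imwrite('pics/%s.png'%fn,p[:,:,::-1]); np.savez('pics/%s.npz'%fn,p=p,d=d,**{k:np.array(v) for k,v in cal.items()})
    return p,d,cal
def cloud(fn):
    z=np.load('pics/%s.npz'%fn); d=z['d']; R=cv2.Rodrigues(z['rvec'])[0]; t=z['tvec'].ravel()
    v,u=np.mgrid[:d.shape[0],:d.shape[1]]
    c=np.stack([(u-z['cx'])/z['fx']*d,(v-z['cy'])/z['fy']*d,d],-1)
    w=(c-t)@R
    w[d==0]=np.nan
    return z['p'],w
E
python3 - <<'E'
from h import *
for n in ('scene','top'): snap(n,n+'0')
s=readout.get_state();print(s)
E
```

```text
pics
{'t': 0.1, 'joint_pos': array([ 1.48757935e+00,  2.55665721e-01,  1.07154202e-01, -3.85819249e-04,
       -1.42389530e+00, -2.84613737e-01]), 'qd': array([-1.12095953e-04,  2.30934105e-04,  2.30892006e-03,  4.27495631e-05,
        1.03409269e-03,  1.99428747e-04]), 'tau': array([-1.70316791e-03, -3.87602699e+01,  2.38475007e+01,  5.37789524e+00,
       -3.81502105e-03,  3.57443142e-08]), 'ee_pos': array([0.19757945, 0.51285007, 0.24451144]), 'ee_rot': array([ 3.08698094e+00, -5.74322961e-01, -3.41917092e-04]), 'wrist_force': array([-0.40127836,  0.01984418, -0.18790326]), 'ft_torque': array([-0.03008041, -0.04372298,  0.00596643]), 'width': 0.9955032908830006}
```

View pics/scene0.png

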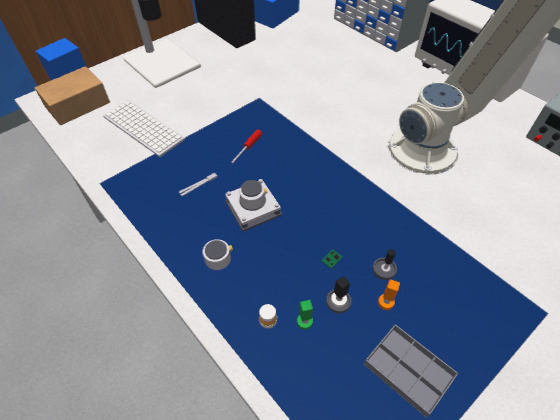

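View pics/top0.png

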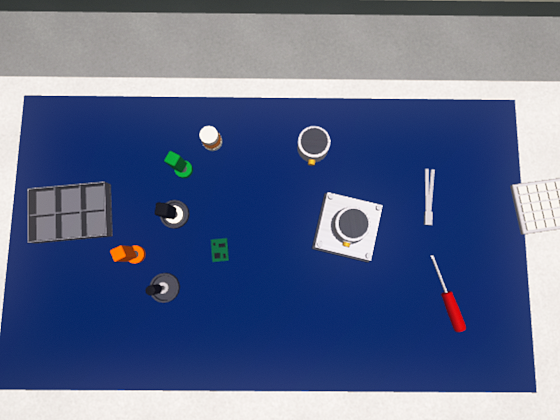

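The wide tool is black with a white foot, at scene (340,292) and top (172,213). These could be mistaken for it:
- the punch, at scene (387,265) and top (160,288)
- the green look-alike, at scene (306,314) and top (178,163)
- the orange look-alike, at scene (390,294) and top (128,254)

The cap in the nest is at top (351,224). The finished housing is at top (314,143).

Run:
```python
from h import *
p,w=cloud('top0'); 
im=cv2.imread('pics/top0.png')
a=cv2.resize(im[190:310,100:220],None,fx=5,fy=5,interpolation=cv2.INTER_CUBIC)
cv2.imwrite('pics/crop0.png',a)
for n,(u0,v0,u1,v1) in dict(tool=(150,190,195,230),punch=(142,268,182,305),nest=(310,185,390,265),orange=(105,240,150,268),green=(160,148,195,180),jar=(195,120,225,155),fin=(292,122,335,168)).items():
    q=w[v0:v1,u0:u1].reshape(-1,3); c=p[v0:v1,u0:u1].reshape(-1,3).astype(int); z=q[:,2]
    ok=~np.isnan(z); print(n,'zmax',np.nanmax(z))
    top=ok&(z>np.nanmax(z)-.006)
    print('  top n',top.sum(),'mid',(q[top].min(0)+q[top].max(0))/2,'mean',q[top].mean(0),'ext',np.ptp(q[top],axis=0)[:2])
print(np.nanmedian(w[300:380,200:400,2]))
p,w=cloud('scene0'); u0,v0,u1,v1=(325,270,358,315)
q=w[v0:v1,u0:u1].reshape(-1,3);z=q[:,2]; top=z>.104-.0+0
print(np.nanmax(z)); top=z>np.nanmax(z)-.006; print(q[top].mean(0),np.ptp(q[top],axis=0))
# nest edge
```

```text
tool zmax 0.11123094846065186
  top n 160 mid [0.61353652 0.20689896 0.10828891] mean [0.61392169 0.2065189  0.1076506 ] ext [0.02613355 0.02580497]
punch zmax 0.09950395220035259
  top n 76 mid [0.45405649 0.22454612 0.09653973] mean [0.45461567 0.22465713 0.09596129] ext [0.01770558 0.01797197]
nest zmax 0.1031958873094508
  top n 655 mid [ 0.58960311 -0.17673016  0.10020076] mean [ 0.5898425  -0.17694272  0.09924904] ext [0.05871395 0.05867821]
orange zmax 0.1055165144113209
  top n 166 mid [0.52576509 0.28941477 0.10256448] mean [0.52570413 0.28913952 0.1025778 ] ext [0.02958564 0.03252951]
green zmax 0.10547941760047042
  top n 153 mid [0.71923111 0.19152304 0.10255666] mean [0.71876068 0.19169234 0.10236927] ext [0.03144691 0.030187  ]
jar zmax 0.0621225443863415
  top n 226 mid [0.78582465 0.12896953 0.05913546] mean [0.7858037  0.128858   0.05802597] ext [0.03912772 0.03779374]
fin zmax 0.05708719540705417
  top n 501 mid [ 0.77516534 -0.10135477  0.05409418] mean [ 0.77509489 -0.10163439  0.05313226] ext [0.05917456 0.05716353]
0.0029382081043040614
0.1123824281435492
[0.61600012 0.21028765 0.10830456] [0.02634268 0.0250582  0.00599103]
```

View pics/crop0.png

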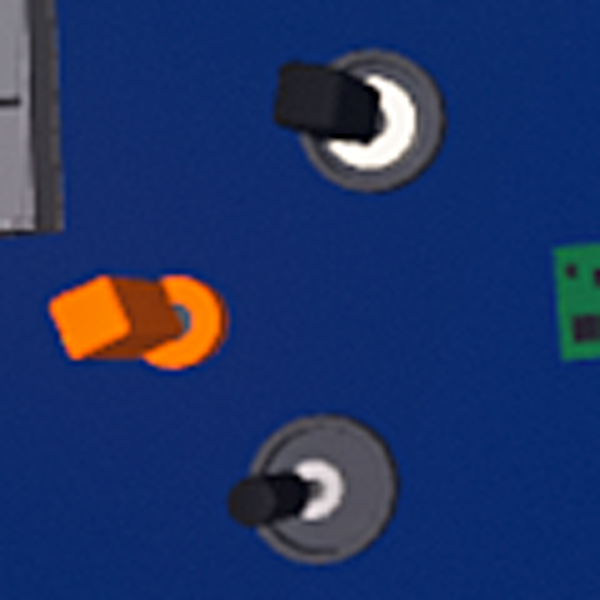

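Run:
```python
from h import *
p,w=cloud('top0'); q=w[190:230,150:195].reshape(-1,3)
q=q[q[:,2]>.102]; print(len(q),cv2.minAreaRect((q[:,:2]*1000).astype(np.float32)))
p,w=cloud('scene0'); q=w[270:315,325:358].reshape(-1,3)
q=q[q[:,2]>.104]; print(len(q),cv2.minAreaRect((q[:,:2]*1000).astype(np.float32)))
print(cv2.Rodrigues(readout.get_state()['ee_rot'])[0].round(3))
R=cv2.Rodrigues(vision.calibration('wrist')['rvec'])[0]; t=vision.calibration('wrist')['tvec'].ravel()
print(R.round(3), -R.T@t)
```

```text
172 ((614.2221069335938, 206.7949676513672), (26.197086334228516, 25.715599060058594), 83.60501098632812)
101 ((616.5481567382812, 210.24127197265625), (24.816301345825195, 26.41764259338379), 81.31385803222656)
[[ 0.933 -0.36  -0.001]
 [-0.36  -0.933 -0.002]
 [ 0.     0.002 -1.   ]]
[[-0.359 -0.933  0.002]
 [-0.89   0.343  0.301]
 [-0.282  0.106 -0.954]] [0.26879412 0.48524187 0.3725137 ]
```

{"name": "drive_tool", "arguments": {"commands": [[[3,-2.2,0],[0,0,0.028]],[[4.6,-3.4,0],[0,0,0.028]],[[4.6,-3.4,0],[0,0,0.028]],[[4.6,-3.4,0],[0,0,0.028]],[[4.6,-3.4,0],[0,0,0.028]],[[4.6,-3.4,0],[0,0,0.028]],[[4.6,-3.4,0],[0,0,0.028]],[[4.6,-3.4,0],[0,0,0.028]],[[4.6,-3.4,0],[0,0,0.028]],[[0,0,0],[0,0,0]]], "hand": 1}}

```text
t: 1.35
ee_pos: [0.6039, 0.2066, 0.2377]
ee_rot: [3.128, -0.163, -0.011]
wrist_force: [0.3, 0.3, -0.6]
width: 1.002
```

Run:
```python
from h import *
print(readout.get_state()['ee_pos'],cv2.Rodrigues(readout.get_state()['ee_rot'])[0].round(3)); snap('wrist','w1')
p,w=cloud('w1'); print('zmax',np.nanpercentile(w[...,2],99))
m=(w[...,2]>.100)&(w[...,2]<.115)&(abs(w[...,0]-.615)<.04)&(abs(w[...,1]-.208)<.04)
print(m.sum(),np.argwhere(m).mean(0),cv2.minAreaRect((w[m][:,:2]*1000).astype(np.float32)),w[m].mean(0))
# foot & cup rim
m=(abs(w[...,0]-.615)<.045)&(abs(w[...,1]-.208)<.045)&(w[...,2]<.04)
h,e=np.histogram(w[m][:,2],bins=np.arange(-.004,.04,.002)); print(list(zip(e.round(3),h)))
for n,cond in dict(foot=(w[...,2]>.019),rim=(w[...,2]>.0145)&(w[...,2]<.0195)&(p.max(-1)<130)).items():
    mm=m&cond
    if mm.sum()>20: print(n,mm.sum(),cv2.minEnclosingCircle((w[mm][:,:2]*1000).astype(np.float32)))
```

```text
[0.60393198 0.20656643 0.23768324] [[ 0.995 -0.104 -0.008]
 [-0.104 -0.995 -0.009]
 [-0.007  0.01  -1.   ]]
zmax 0.3162538308715666
878 [185.4977221  276.50911162] ((616.8471069335938, 209.0535430908203), (25.28965187072754, 25.409942626953125), 83.94840240478516) [0.6173869  0.2089166  0.10704512]
[(np.float64(-0.004), np.int64(0)), (np.float64(-0.002), np.int64(2)), (np.float64(0.0), np.int64(739)), (np.float64(0.002), np.int64(2235)), (np.float64(0.004), np.int64(108)), (np.float64(0.006), np.int64(384)), (np.float64(0.008), np.int64(199)), (np.float64(0.01), np.int64(25)), (np.float64(0.012), np.int64(27)), (np.float64(0.014), np.int64(228)), (np.float64(0.016), np.int64(353)), (np.float64(0.018), np.int64(32)), (np.float64(0.02), np.int64(241)), (np.float64(0.022), np.int64(91)), (np.float64(0.024), np.int64(2)), (np.float64(0.026), np.int64(0)), (np.float64(0.028), np.int64(0)), (np.float64(0.03), np.int64(0)), (np.float64(0.032), np.int64(0)), (np.float64(0.034), np.int64(0)), (np.float64(0.036), np.int64(0))]
foot 351 ((616.2965698242188, 209.22645568847656), 19.774702072143555)
```

View pics/w1.png

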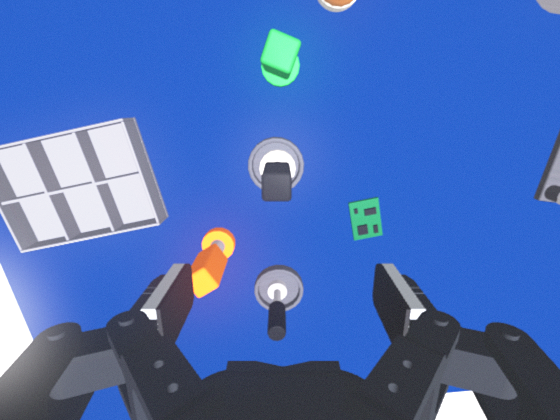

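The wrist view puts the tool at px (277,183) with its cup ring around (276,163). The green look-alike is at (281,52), the orange at (212,262) and the punch at (277,310). The black grip and white foot confirm the choice. Next I'll fit the cup ring and measure the nest.

Run:
```python
from h import *
from scipy.optimize import least_squares
for fn in ('w1','top0','scene0'):
    p,w=cloud(fn)
    m=(np.hypot(w[...,0]-.616,w[...,1]-.209)<.045)&(w[...,2]>.0135)&(w[...,2]<.0195)&(np.hypot(w[...,0]-.616,w[...,1]-.209)>.0235)
    q=w[m][:,:2]
    r=least_squares(lambda c:np.hypot(q[:,0]-c[0],q[:,1]-c[1])-.0295,[.616,.209],loss='soft_l1',f_scale=.002)
    print(fn,m.sum(),r.x,np.hypot(*(q-r.x).T).min(),np.hypot(*(q-r.x).T).max(), cv2.minEnclosingCircle((q*1000).astype(np.float32)))
```

```text
w1 584 [0.61800757 0.21076925] 0.026447069619061885 0.03185370621848954 ((618.050537109375, 210.83609008789062), 31.824602127075195)
top0 152 [0.61610352 0.20807135] 0.026395013079951152 0.03199754957783838 ((616.1932373046875, 207.8525848388672), 31.957862854003906)
scene0 105 [0.61814338 0.21189372] 0.025445319880270354 0.032564206955502384 ((618.643798828125, 211.90016174316406), 32.07569122314453)
```

{"name": "drive_tool", "arguments": {"commands": [[[1.3,0.25,0],[0.009,-0.008,0]],[[0,0,-1],[0,0,0]],[[0,0,-2],[0,0,0]],[[0,0,-2],[0,0,0]],[[0,0,-2],[0,0,0]],[[0,0,-2],[0,0,0]],[[0,0,-2],[0,0,0]],[[0,0,-1.5],[0,0,0]],[[0,0,-0.5],[0,0,0]],[[0,0,0],[0,0,0]]]}}

```text
t: 2.65
ee_pos: [0.6099, 0.2183, 0.1019]
ee_rot: [-3.136, 0.143, 0.001]
wrist_force: [0.2, 1.1, -0.5]
width: 0.997
```

```bash
cat > st.py <<'E'
from h import *
s=readout.get_state(); R=cv2.Rodrigues(s['ee_rot'])[0]
print(s['t'],s['ee_pos'].round(4),'z',R[:,2].round(4),'xyaw',np.arctan2(R[1,0],R[0,0]).round(4),s['wrist_force'].round(2),s['ft_torque'].round(3),s['width'])
E
python3 st.py
```

```text
2.65 [0.6099 0.2183 0.1019] z [-6.0e-04  2.8e-03 -1.0e+00] xyaw -0.0909 [ 0.17  1.13 -0.52] [-0.033  0.027 -0.026] 0.9973054570484708
```

{"name": "drive_tool", "arguments": {"commands": [[[0.7,-0.9,-0.5],[0,0,-0.015]],[[0,0,-0.6],[0,0,0]],[[0,0,-0.6],[0,0,0]],[[0,0,-0.6],[0,0,0]],[[0,0,-0.4],[0,0,0]],[[0,0,-0.2],[0,0,0]],[[0,0,0],[0,0,0]],[[0,0,0],[0,0,0]],[[0,0,0],[0,0,0]],[[0,0,0],[0,0,0]]]}}

```text
t: 3.9
ee_pos: [0.6185, 0.2091, 0.073]
ee_rot: [-3.133, 0.168, -0.004]
wrist_force: [-0.1, 0.3, -0.0]
width: 0.999
```

```bash
python3 st.py
```

```text
3.9 [0.6185 0.2091 0.073 ] z [ 0.003   0.0044 -1.    ] xyaw -0.107 [-0.13  0.33 -0.01] [ 0.047 -0.021  0.06 ] 0.999271527160381
```

{"name": "drive_tool", "arguments": {"commands": [[[-0.1,0,0],[-0.0044,0.003,0]],[[0,0,0],[0,0,0]],[[0,0,0],[0,0,0]],[[0,0,0],[0,0,0]],[[0,0,0],[0,0,0]],[[0,0,0],[0,0,0]],[[0,0,0],[0,0,0]],[[0,0,0],[0,0,0]],[[0,0,0],[0,0,0]],[[0,0,0],[0,0,0]]], "hand": 0, "force": 90}}

```text
t: 5.15
ee_pos: [0.6177, 0.2093, 0.0734]
ee_rot: [-3.137, 0.168, -0.001]
wrist_force: [-0.7, -0.1, 0.5]
width: 0.292
```

```bash
python3 st.py
```

```text
5.15 [0.6177 0.2093 0.0734] z [ 5.e-04  1.e-04 -1.e+00] xyaw -0.1069 [-0.73 -0.06  0.5 ] [ 0.071  0.058 -0.024] 0.29161140137422126
```

{"name": "drive_tool", "arguments": {"commands": [[[0,0,0.6],[0,0,0]],[[0,0,1],[0,0,0]],[[0,0,1.2],[0,0,0]],[[0,0,1.5],[0,0,0]],[[0,0,2],[0,0,0]],[[0,0,2],[0,0,0]],[[0,0,2],[0,0,0]],[[0,0,1.5],[0,0,0]],[[0,0,0.5],[0,0,0]],[[0,0,0],[0,0,0]]]}}

```text
t: 6.4
ee_pos: [0.6168, 0.2088, 0.2064]
ee_rot: [-3.135, 0.168, -0.003]
wrist_force: [-0.3, -0.2, -2.5]
width: 0.295
```

Run:
```python
from h import *
import st
snap('wrist','w2')
```

```text
6.4 [0.6168 0.2088 0.2064] z [ 0.0022  0.0017 -1.    ] xyaw -0.1073 [-0.34 -0.24 -2.55] [-0.025  0.034  0.067] 0.29533602752701454
```

View pics/w2.png

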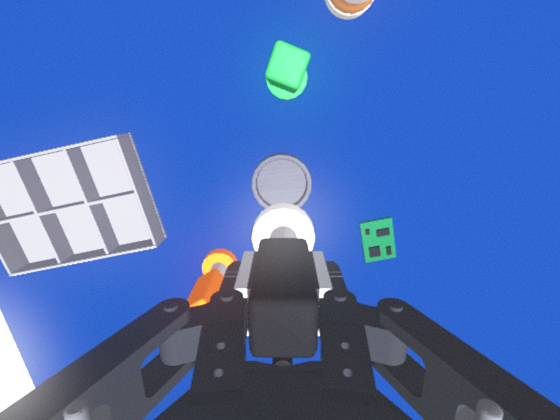

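The tool is in the hand and the empty cup shows at px (282,183), with the foot at (284,232). I'll measure both from this view.

Run:
```python
from h import *
from scipy.optimize import least_squares
p,w=cloud('w2'); tcp=np.array([.6168,.2088,.2064])
m=(np.hypot(w[...,0]-.618,w[...,1]-.211)<.042)&(w[...,2]>.0135)&(w[...,2]<.0195)
q=w[m][:,:2]; r=least_squares(lambda c:np.hypot(q[:,0]-c[0],q[:,1]-c[1])-.0295,[.616,.209],loss='soft_l1',f_scale=.002)
print('cup',m.sum(),r.x,cv2.minEnclosingCircle((q*1000).astype(np.float32)))
m=(np.hypot(w[...,0]-.618,w[...,1]-.211)<.022); print('floor z',np.nanmedian(w[m][:,2]))
mm=(p.min(-1)>180); reg=np.zeros_like(mm); reg[195:275,240:325]=1
m=mm&reg&(w[...,2]>.12)&(w[...,2]<.18)
q=w[m]; h,e=np.histogram(q[:,2],bins=20);print(list(zip(e.round(3),h)))
```

```text
cup 686 [0.61821705 0.21076327] ((618.1259765625, 210.79913330078125), 31.87771224975586)
floor z 0.240544394916622
[(np.float64(0.141), np.int64(18)), (np.float64(0.143), np.int64(30)), (np.float64(0.144), np.int64(41)), (np.float64(0.146), np.int64(41)), (np.float64(0.148), np.int64(41)), (np.float64(0.149), np.int64(27)), (np.float64(0.151), np.int64(40)), (np.float64(0.152), np.int64(237)), (np.float64(0.154), np.int64(1019)), (np.float64(0.155), np.int64(130)), (np.float64(0.157), np.int64(32)), (np.float64(0.158), np.int64(18)), (np.float64(0.16), np.int64(25)), (np.float64(0.162), np.int64(22)), (np.float64(0.163), np.int64(21)), (np.float64(0.165), np.int64(22)), (np.float64(0.166), np.int64(23)), (np.float64(0.168), np.int64(21)), (np.float64(0.169), np.int64(12)), (np.float64(0.171), np.int64(9))]
```

```bash
cat > foot.py <<'E'
from h import *
from scipy.optimize import least_squares
def foot(fn,tcp,zrel=-.052):
    p,w=cloud(fn); z=w[...,2]-tcp[2]
    reg=np.hypot(w[...,0]-tcp[0],w[...,1]-tcp[1])<.035
    m=(abs(z-zrel)<.005)&reg&(p.min(-1)>150)
    q=w[m]; hull=cv2.convexHull((q[:,:2]*1000).astype(np.float32))[:,0]/1000
    # front half only (visible edge)
    hull=hull[hull[:,0]>tcp[0]+.002]
    r=least_squares(lambda c:np.hypot(hull[:,0]-c[0],hull[:,1]-c[1])-.0197,tcp[:2],loss='soft_l1',f_scale=.001)
    res=np.hypot(hull[:,0]-r.x[0],hull[:,1]-r.x[1])-.0197
    # plane tilt of foot's top
    A=np.c_[q[:,:2]-tcp[:2],np.ones(len(q))]; s=np.linalg.lstsq(A,q[:,2],rcond=None)[0]
    print('foot n',m.sum(),'centre-tcp',(r.x-tcp[:2]).round(4),'res',abs(res).max().round(4),'ztop',np.median(q[:,2]).round(4),'slope',s[:2].round(3))
if __name__=='__main__': foot('w2',np.array([.6168,.2088,.2064]))
E
python3 foot.py
```

```text
foot n 1497 centre-tcp [-0.0007  0.0002] res 0.0004 ztop 0.1545 slope [-0.049  0.006]
```

{"name": "drive_tool", "arguments": {"commands": [[[0,-1.5,1],[0,0,0]],[[-0.7,-3,1],[0,0,0]],[[-0.9,-4.5,0.1],[0,0,0]],[[-0.9,-5,0.1],[0,0,0]],[[-0.9,-5,0.1],[0,0,0]],[[-0.9,-5,0.1],[0,0,0]],[[-0.9,-5,0.1],[0,0,0]],[[-0.9,-4.5,0.1],[0,0,0]],[[-0.9,-3,0],[0,0,0]],[[0,-1.5,0],[0,0,0]]]}}

```text
t: 7.7
ee_pos: [0.5345, -0.1959, 0.2372]
ee_rot: [3.133, -0.177, 0.004]
wrist_force: [0.2, 0.3, -2.3]
width: 0.299
```

```bash
python3 st.py
```

```text
7.7 [ 0.5345 -0.1959  0.2372] z [ 0.0024 -0.0034 -1.    ] xyaw -0.1128 [ 0.23  0.32 -2.26] [ 0.047 -0.072 -0.011] 0.29879158160985114
```

{"name": "drive_tool", "arguments": {"commands": [[[0,1.9,0],[-0.003,0.0024,0]],[[0,0,0],[0,0,0]],[[0,0,0],[0,0,0]],[[0,0,0],[0,0,0]],[[0,0,0],[0,0,0]],[[0,0,0],[0,0,0]],[[0,0,0],[0,0,0]],[[0,0,0],[0,0,0]],[[0,0,0],[0,0,0]],[[0,0,0],[0,0,0]]]}}

```text
t: 8.95
ee_pos: [0.5336, -0.1768, 0.2377]
ee_rot: [3.13, -0.177, 0.001]
wrist_force: [0.6, -0.5, -2.9]
width: 0.295
```

Run:
```python
from h import *
import st
tcp=readout.get_state()['ee_pos']
snap('wrist','w3')
from foot import foot; foot('w3',tcp)
```

```text
8.95 [ 0.5336 -0.1768  0.2377] z [ 0.     -0.0065 -1.    ] xyaw -0.1132 [ 0.58 -0.48 -2.91] [-0.06   0.008 -0.032] 0.29549557277871463
foot n 1361 centre-tcp [-0.0011 -0.0004] res 0.0004 ztop 0.1858 slope [-0.009  0.002]
```

View pics/w3.png

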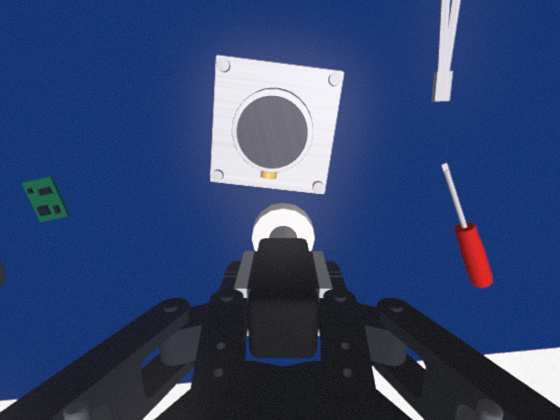

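The cap is at px (272,131) on the nest, dark and clear of the tool. The foot is at (283,232).

Run:
```python
from h import *
from scipy.optimize import least_squares
for fn in ('w3','top0','scene0'):
    p,w=cloud(fn); c0=np.array([.5895,-.177])
    m=(np.hypot(w[...,0]-c0[0],w[...,1]-c0[1])<.045)&(w[...,2]>.094)&(w[...,2]<.106)
    q=w[m]; print(fn,m.sum(),cv2.minEnclosingCircle((q[:,:2]*1000).astype(np.float32)),'z',np.median(q[:,2]),q[:,:2].mean(0))
    A=np.c_[q[:,:2]-c0,np.ones(len(q))];print(np.linalg.lstsq(A,q[:,2],rcond=None)[0])
    m=(np.hypot(w[...,0]-c0[0],w[...,1]-c0[1])<.05)&(w[...,2]>.080)&(w[...,2]<.092);q=w[m]
    print(' rim',m.sum(),cv2.minEnclosingCircle((q[:,:2]*1000).astype(np.float32)),np.median(q[:,2]))
```

```text
w3 4097 ((591.414306640625, -174.94891357421875), 30.01350212097168) z 0.09860594554532238 [ 0.59215355 -0.17505534]
[-0.00113761 -0.00103867  0.09860601]
 rim 1223 ((591.2418823242188, -175.05625915527344), 35.96538162231445) 0.08733230326267831
top0 703 ((589.6904907226562, -176.95770263671875), 30.003808975219727) z 0.0990793607759593 [ 0.58967014 -0.17681323]
[-0.00053334 -0.00626599  0.09906421]
 rim 262 ((589.900146484375, -176.97549438476562), 35.884788513183594) 0.08760627696391829
scene0 285 ((593.335693359375, -174.3764190673828), 32.59469985961914) z 0.09901601947881739 [ 0.59211563 -0.17275176]
[0.00046654 0.00052716 0.09895847]
 rim 139 ((591.0969848632812, -171.2199249267578), 36.42304992675781) 0.08709065679303962
```

{"name": "drive_tool", "arguments": {"commands": [[[2,0.1,0],[0.0065,0,0]],[[2,0.1,0],[0,0,0]],[[1.5,0,0],[0,0,0]],[[0.3,0,-0.5],[0,0,0]],[[0,0,-1.2],[0,0,0]],[[0,0,-1.5],[0,0,0]],[[0,0,-1],[0,0,0]],[[0,0,-0.4],[0,0,0]],[[0,0,0],[0,0,0]],[[0,0,0],[0,0,0]]]}}

```text
t: 10.25
ee_pos: [0.591, -0.1749, 0.1883]
ee_rot: [-3.136, 0.178, 0.002]
wrist_force: [0.1, -1.0, -2.4]
width: 0.293
```

```bash
python3 st.py;python3 st.py
```

```text
10.25 [ 0.591  -0.1749  0.1883] z [-1.4e-03  4.0e-04 -1.0e+00] xyaw -0.1137 [ 0.08 -1.01 -2.37] [-0.018 -0.073 -0.021] 0.29261776425620756
10.25 [ 0.591  -0.1749  0.1883] z [-1.4e-03  4.0e-04 -1.0e+00] xyaw -0.1137 [ 0.08 -1.01 -2.37] [-0.018 -0.073 -0.021] 0.29261776425620756
```

{"name": "drive_tool", "arguments": {"commands": [[[0.13,0,-0.2],[0,-0.0014,0]],[[0,0,-0.3],[0,0,0]],[[0,0,-0.4],[0,0,0]],[[0,0,-0.4],[0,0,0]],[[0,0,-0.3],[0,0,0]],[[0,0,-0.2],[0,0,0]],[[0,0,-0.1],[0,0,0]],[[0,0,0],[0,0,0]],[[0,0,0],[0,0,0]],[[0,0,0],[0,0,0]]]}}

```text
t: 11.5
ee_pos: [0.5929, -0.175, 0.1689]
ee_rot: [-3.136, 0.178, -0.003]
wrist_force: [-0.4, -0.7, -2.5]
width: 0.291
```

Run:
```python
from h import *
import st
tcp=readout.get_state()['ee_pos']
snap('wrist','w4')
from foot import foot; foot('w4',tcp)
p,d,c=snap('scene','s4')
cv2.imwrite('pics/s4c.png',cv2.resize(p[130:240,200:310,::-1],None,fx=5,fy=5,interpolation=cv2.INTER_CUBIC))
```

```text
11.5 [ 0.5929 -0.175   0.1689] z [ 1.9e-03  1.0e-04 -1.0e+00] xyaw -0.1136 [-0.37 -0.73 -2.53] [ 0.029  0.005 -0.013] 0.29050517571673223
foot n 1383 centre-tcp [-0.001  -0.0002] res 0.0003 ztop 0.1169 slope [-0.019  0.009]
```

View pics/s4c.png

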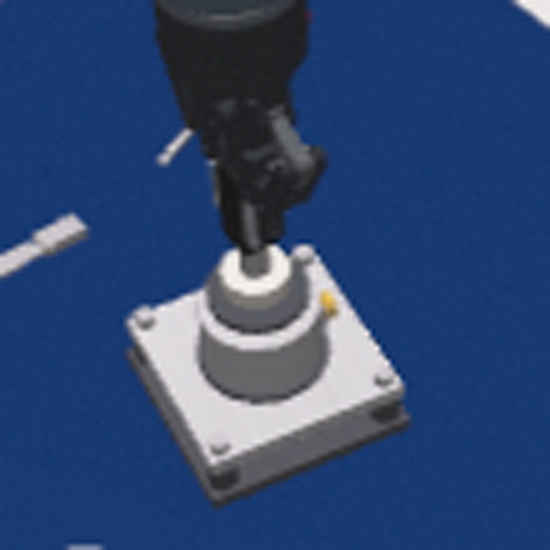

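View pics/w4.png

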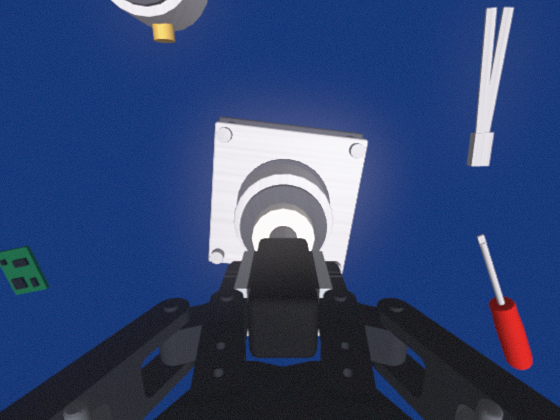

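{"name": "drive_tool", "arguments": {"commands": [[[0,0,-0.1],[0,0.0019,0]],[[0,0,-0.1],[0,0,0]],[[0,0,-0.1],[0,0,0]],[[0,0,-0.05],[0,0,0]],[[0,0,-0.05],[0,0,0]],[[0,0,0],[0,0,0]],[[0,0,0],[0,0,0]],[[0,0,0],[0,0,0]],[[0,0,0],[0,0,0]],[[0,0,0],[0,0,0]]]}}

```text
t: 12.85
ee_pos: [0.5929, -0.175, 0.1646]
ee_rot: [-3.136, 0.178, 0.0]
wrist_force: [0.7, 0.2, -1.9]
width: 0.291
```

```bash
python3 st.py
```

```text
12.85 [ 0.5929 -0.175   0.1646] z [-0.e+00  1.e-04 -1.e+00] xyaw -0.1136 [ 0.72  0.19 -1.91] [ 0.009  0.032 -0.028] 0.29099577704732316
```

{"name": "drive_tool", "arguments": {"commands": [[[0,0,-0.05],[0,0,0]],[[0,0,-0.05],[0,0,0]],[[0,0,-0.05],[0,0,0]],[[0,0,0],[0,0,0]],[[0,0,0],[0,0,0]],[[0,0,0],[0,0,0]],[[0,0,0],[0,0,0]],[[0,0,0],[0,0,0]],[[0,0,0],[0,0,0]],[[0,0,0],[0,0,0]]]}}

```text
t: 14.1
ee_pos: [0.593, -0.1751, 0.1639]
ee_rot: [3.136, -0.178, 0.001]
wrist_force: [-0.3, 0.6, -0.6]
width: 0.291
```

```bash
python3 st.py
```

```text
14.1 [ 0.593  -0.1751  0.1639] z [ 8.e-04 -3.e-04 -1.e+00] xyaw -0.1134 [-0.26  0.65 -0.63] [ 0.154  0.27  -0.026] 0.29114508842748704
```

{"name": "drive_tool", "arguments": {"commands": [[[0,0,-0.03],[0,0,0]],[[0,0,-0.03],[0,0,0]],[[0,0,-0.03],[0,0,0]],[[0,0,-0.03],[0,0,0]],[[0,0,-0.03],[0,0,0]],[[0,0,-0.03],[0,0,0]],[[0,0,-0.03],[0,0,0]],[[0,0,-0.03],[0,0,0]],[[0,0,-0.03],[0,0,0]],[[0,0,-0.03],[0,0,0]]]}}

```text
t: 15.35
ee_pos: [0.5933, -0.1752, 0.162]
ee_rot: [3.136, -0.177, 0.004]
wrist_force: [-2.2, 1.6, 1.7]
width: 0.294
```

```bash
python3 st.py
```

```text
15.35 [ 0.5933 -0.1752  0.162 ] z [ 2.4e-03 -9.0e-04 -1.0e+00] xyaw -0.1131 [-2.22  1.6   1.69] [0.329 0.573 0.025] 0.2937379072742546
```

{"name": "drive_tool", "arguments": {"commands": [[[-0.02,0.01,-0.03],[0.0009,0.0024,0]],[[-0.01,0.005,-0.04],[0,0,0]],[[0,0,-0.04],[0,0,0]],[[0,0,-0.04],[0,0,0]],[[0,0,-0.04],[0,0,0]],[[0,0,-0.04],[0,0,0]],[[0,0,-0.04],[0,0,0]],[[0,0,-0.04],[0,0,0]],[[0,0,-0.04],[0,0,0]],[[0,0,-0.04],[0,0,0]]]}}

```text
t: 16.6
ee_pos: [0.5935, -0.1752, 0.1598]
ee_rot: [3.136, -0.177, 0.003]
wrist_force: [-2.7, 1.3, 5.4]
width: 0.289
```

```bash
python3 st.py
```

```text
16.6 [ 0.5935 -0.1752  0.1598] z [ 2.2e-03 -9.0e-04 -1.0e+00] xyaw -0.1126 [-2.67  1.28  5.42] [ 0.629  0.891 -0.02 ] 0.2890383769435987
```

{"name": "drive_tool", "arguments": {"commands": [[[-0.02,0.01,-0.04],[0.001,0.003,0]],[[-0.01,0.005,-0.04],[0.0005,0.002,0]],[[-0.01,0.005,-0.04],[0.0005,0.002,0]],[[-0.01,0.005,-0.04],[0.0005,0.002,0]],[[-0.01,0.005,-0.04],[0.0005,0.002,0]],[[-0.01,0.005,-0.04],[0.0005,0.001,0]],[[-0.01,0.005,-0.04],[0.0005,0.001,0]],[[-0.01,0.005,-0.04],[0.0005,0.001,0]],[[-0.01,0.005,-0.04],[0.0005,0.001,0]],[[-0.01,0.005,-0.04],[0.0005,0.001,0]]]}}

```text
t: 17.85
ee_pos: [0.5942, -0.1755, 0.1595]
ee_rot: [-3.135, 0.175, 0.012]
wrist_force: [-2.6, 1.6, 5.5]
width: 0.291
```

```bash
python3 st.py
```

```text
17.85 [ 0.5942 -0.1755  0.1595] z [-0.0074  0.0021 -1.    ] xyaw -0.1118 [-2.64  1.61  5.47] [0.584 0.764 0.   ] 0.2914245632840711
```

{"name": "drive_tool", "arguments": {"commands": [[[-0.05,0.02,-0.04],[-0.001,-0.003,0]],[[-0.05,0.02,-0.05],[-0.001,-0.002,0]],[[-0.04,0.02,-0.05],[0,-0.001,0]],[[-0.03,0.02,-0.05],[0,0,0]],[[-0.03,0.01,-0.06],[0,0,0]],[[-0.03,0.01,-0.06],[0,0,0]],[[-0.02,0.01,-0.06],[0,0,0]],[[-0.02,0.01,-0.06],[0,0,0]],[[-0.02,0.01,-0.06],[0,0,0]],[[-0.02,0.01,-0.06],[0,0,0]]]}}

```text
t: 19.1
ee_pos: [0.5931, -0.1751, 0.1588]
ee_rot: [3.134, -0.174, 0.011]
wrist_force: [-2.1, 0.4, 7.0]
width: 0.291
```

```bash
python3 st.py
```

```text
19.1 [ 0.5931 -0.1751  0.1588] z [ 0.0066 -0.0033 -1.    ] xyaw -0.1106 [-2.06  0.39  7.04] [ 0.59   0.946 -0.018] 0.2913620056286481
```

{"name": "drive_tool", "arguments": {"commands": [[[-0.02,0.01,-0.06],[0.001,0.003,0]],[[-0.02,0.01,-0.07],[0.001,0.002,0]],[[-0.02,0.01,-0.07],[0.0005,0.001,0]],[[-0.02,0.01,-0.07],[0.0003,0.001,0]],[[-0.02,0.01,-0.07],[0.0003,0.0007,0]],[[-0.02,0.01,-0.07],[0.0003,0.0007,0]],[[-0.02,0.01,-0.08],[0.0003,0.0007,0]],[[-0.02,0.01,-0.08],[0.0003,0.0007,0]],[[-0.02,0.01,-0.08],[0.0003,0.0007,0]],[[-0.02,0.01,-0.08],[0.0003,0.0007,0]]]}}

```text
t: 20.35
ee_pos: [0.5933, -0.1752, 0.1583]
ee_rot: [3.135, -0.171, 0.008]
wrist_force: [-3.2, 0.6, 6.4]
width: 0.296
```

```bash
python3 st.py
```

```text
20.35 [ 0.5933 -0.1752  0.1583] z [ 0.0047 -0.0027 -1.    ] xyaw -0.1091 [-3.22  0.6   6.36] [ 0.665  1.047 -0.008] 0.29567094749322137
```

{"name": "drive_tool", "arguments": {"commands": [[[-0.03,0.01,-0.09],[0.0005,0.002,0]],[[-0.03,0.01,-0.1],[0.0005,0.002,0]],[[-0.03,0.01,-0.1],[0.0003,0.001,0]],[[-0.03,0.01,-0.1],[0.0003,0.001,0]],[[-0.03,0.01,-0.11],[0.0003,0.001,0]],[[-0.03,0.01,-0.11],[0.0003,0.001,0]],[[-0.03,0.01,-0.12],[0.0003,0.001,0]],[[-0.03,0.01,-0.12],[0.0003,0.001,0]],[[-0.03,0.01,-0.12],[0.0003,0.001,0]],[[-0.03,0.01,-0.12],[0.0003,0.001,0]]]}}

```text
t: 21.6
ee_pos: [0.5932, -0.1752, 0.1573]
ee_rot: [3.133, -0.168, 0.01]
wrist_force: [-2.0, 0.8, 9.9]
width: 0.295
```

```bash
python3 st.py
```

```text
21.6 [ 0.5932 -0.1752  0.1573] z [ 0.0059 -0.0039 -1.    ] xyaw -0.107 [-1.99  0.82  9.93] [0.815 1.217 0.023] 0.295155960950946
```

```bash
python3 - <<'E'
from h import *
tcp=readout.get_state()['ee_pos']
p,d,c=snap('wrist','w5')
from foot import foot; foot('w5',tcp)
cv2.imwrite('pics/w5c.png',cv2.resize(p[130:270,200:360,::-1],None,fx=4,fy=4,interpolation=cv2.INTER_CUBIC))
p,w=cloud('w5'); r=np.hypot(w[...,0]-.5914,w[...,1]+.175)
for n,a,b,z0,z1 in (('cap',.022,.029,.085,.105),('rim',.0315,.0355,.07,.092),('bed',.05,.058,.02,.06)):
    m=(r>a)&(r<b)&(w[...,2]>z0)&(w[...,2]<z1); q=w[m]; A=np.c_[q[:,:2]-[.5914,-.175],np.ones(len(q))]
    print(n,m.sum(),np.median(q[:,2]).round(4),np.linalg.lstsq(A,q[:,2],rcond=None)[0].round(4))
E
python3 st.py
```

```text
foot n 1382 centre-tcp [-0.0009 -0.0002] res 0.0002 ztop 0.1054 slope [-0.018  0.005]
cap 1619 0.0915 [ 0.0028 -0.0033  0.0915]
rim 1099 0.0814 [-0.0036 -0.0008  0.0814]
bed 2921 0.0365 [-0.0008 -0.0003  0.0365]
21.65 [ 0.5932 -0.1751  0.1573] z [ 0.0059 -0.0039 -1.    ] xyaw -0.107 [-3.18  2.06  7.57] [ 0.777  1.21  -0.049] 0.29697601126619316
```

View pics/w5c.png

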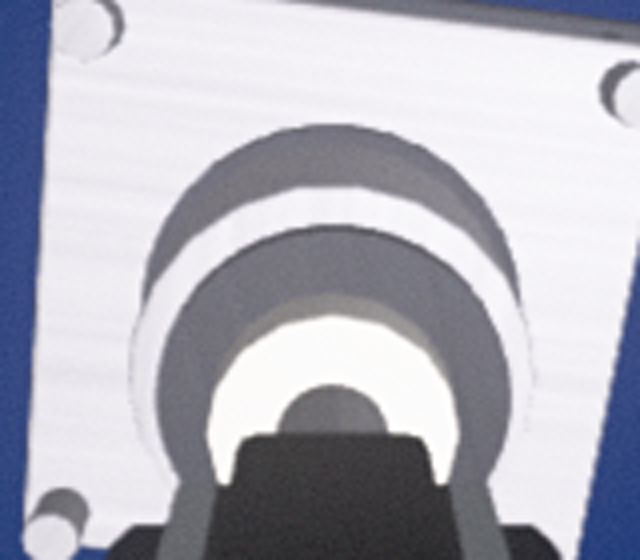

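{"name": "drive_tool", "arguments": {"commands": [[[-0.04,0.015,-0.13],[0.001,0.003,0]],[[-0.04,0.015,-0.13],[0.0006,0.002,0]],[[-0.04,0.015,-0.14],[0.0005,0.0015,0]],[[-0.04,0.015,-0.14],[0.0005,0.0015,0]],[[-0.04,0.015,-0.15],[0.0005,0.0015,0]],[[-0.04,0.015,-0.15],[0.0005,0.0015,0]],[[-0.04,0.015,-0.15],[0.0005,0.0015,0]],[[-0.04,0.015,-0.15],[0.0005,0.0015,0]],[[-0.04,0.015,-0.16],[0.0005,0.0015,0]],[[-0.04,0.015,-0.16],[0.0005,0.0015,0]]]}}

```text
t: 22.9
ee_pos: [0.5932, -0.1752, 0.156]
ee_rot: [3.133, -0.163, 0.011]
wrist_force: [-3.2, 2.3, 10.3]
width: 0.292
```

```bash
python3 st.py
```

```text
22.9 [ 0.5932 -0.1752  0.156 ] z [ 0.0065 -0.005  -1.    ] xyaw -0.1039 [-3.24  2.28 10.26] [0.932 1.337 0.015] 0.2916227348681851
```

{"name": "drive_tool", "arguments": {"commands": [[[-0.05,0.02,-0.16],[0.001,0.003,0]],[[-0.05,0.02,-0.17],[0.001,0.002,0]],[[-0.05,0.02,-0.17],[0.001,0.002,0]],[[-0.05,0.02,-0.17],[0.001,0.002,0]],[[-0.05,0.02,-0.18],[0.001,0.002,0]],[[-0.05,0.02,-0.18],[0.001,0.002,0]],[[-0.05,0.02,-0.18],[0.001,0.002,0]],[[-0.05,0.02,-0.18],[0.001,0.002,0]],[[-0.05,0.02,-0.19],[0.001,0.002,0]],[[-0.05,0.02,-0.19],[0.001,0.002,0]]]}}

```text
t: 24.15
ee_pos: [0.5932, -0.1752, 0.1525]
ee_rot: [3.135, -0.158, 0.01]
wrist_force: [-3.2, 1.1, 9.0]
width: 0.292
```

```bash
python3 st.py
```

```text
24.15 [ 0.5932 -0.1752  0.1525] z [ 0.0061 -0.0028 -1.    ] xyaw -0.1005 [-3.2   1.14  9.03] [ 0.718  1.072 -0.018] 0.2923500380326702
```

```bash
cat > cap.py <<'E'
from h import *
import sys
from foot import foot
fn=sys.argv[1]
tcp=readout.get_state()['ee_pos']
p,d,c=snap('wrist',fn)
foot(fn,tcp)
p,w=cloud(fn); r=np.hypot(w[...,0]-.5914,w[...,1]+.175)
for n,a,b,z0,z1 in (('cap',.022,.029,.077,.105),('rim',.0315,.0355,.07,.092),('bed',.05,.058,.02,.06)):
    m=(r>a)&(r<b)&(w[...,2]>z0)&(w[...,2]<z1); q=w[m]; A=np.c_[q[:,:2]-[.5914,-.175],np.ones(len(q))]
    print(n,m.sum(),np.median(q[:,2]).round(4),np.linalg.lstsq(A,q[:,2],rcond=None)[0].round(4))
E
python3 cap.py w6; python3 st.py
```

```text
foot n 1377 centre-tcp [-0.0009 -0.0001] res 0.0002 ztop 0.1006 slope [-0.017  0.004]
cap 1620 0.0867 [-0.0002  0.0004  0.0867]
rim 1202 0.0816 [-0.0034  0.0001  0.0815]
bed 3033 0.0367 [-0.0013 -0.0006  0.0367]
24.2 [ 0.5932 -0.1751  0.1524] z [ 0.006  -0.0027 -1.    ] xyaw -0.1006 [-1.55  1.48  8.27] [ 0.632  0.859 -0.061] 0.2897232880858239
```

The cap is now flat, 5.1 mm above the rim, so it has clicked home. I'll give it one short confirming push and then lift off.

{"name": "drive_tool", "arguments": {"commands": [[[-0.04,0.015,-0.17],[0.001,0.002,0]],[[-0.04,0.015,-0.17],[0.001,0.002,0]],[[-0.04,0.015,-0.17],[0.001,0.002,0]],[[0,0,0],[0,0,0]],[[0,0,0.3],[0,0,0]],[[0,0,0.5],[0,0,0]],[[0,0,0.8],[0,0,0]],[[0,0,1],[0,0,0]],[[0,0,1],[0,0,0]],[[0,0,0],[0,0,0]]]}}

```text
t: 25.45
ee_pos: [0.5927, -0.1749, 0.1873]
ee_rot: [3.137, -0.158, 0.003]
wrist_force: [-0.5, 0.1, -3.1]
width: 0.289
```

```bash
python3 cap.py w7; python3 st.py
```

```text
foot n 1388 centre-tcp [-0.0009 -0.    ] res 0.0002 ztop 0.1353 slope [-0.015  0.009]
cap 1208 0.0925 [0.0005 0.0012 0.0925]
rim 1003 0.0874 [-0.0051  0.0003  0.0874]
bed 2620 0.0425 [-0.0008  0.0001  0.0426]
25.5 [ 0.5924 -0.1748  0.1866] z [ 9.e-04 -1.e-04 -1.e+00] xyaw -0.1006 [ 1.06  0.97 -2.26] [ 0.009  0.002 -0.015] 0.28888935711282043
```

View pics/w7.png

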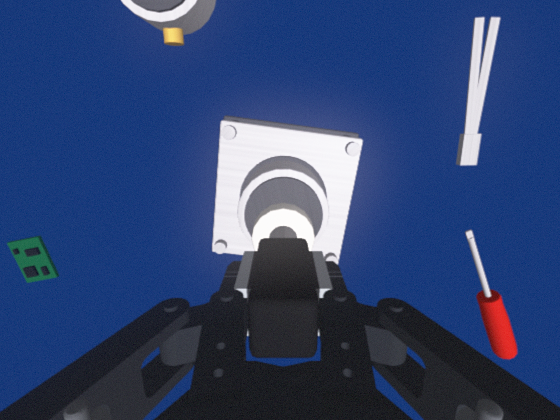

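With the load off, the cap sits at 92.5 mm and the rim at 87.4 mm, so the cap stays home. Px (283,200) shows it flat. The tool hasn't slipped in the jaws. Now back to the cup.

{"name": "drive_tool", "arguments": {"commands": [[[0,0,2],[0,0,0]],[[0,1.5,2],[0,0,0]],[[0.3,3,0.5],[0,0,0]],[[0.3,4.5,0.1],[0,0,0]],[[0.3,5,0.1],[0,0,0]],[[0.4,5,0.1],[0,0,0]],[[0.4,5,0.1],[0,0,0]],[[0.4,5,0.1],[0,0,0]],[[0.4,4,0],[0,0,0]],[[0.2,2,0],[0,0,0]]]}}

```text
t: 26.75
ee_pos: [0.6165, 0.1849, 0.2333]
ee_rot: [-3.137, 0.165, 0.01]
wrist_force: [-0.6, -1.0, -2.2]
width: 0.292
```

```bash
python3 st.py
```

```text
26.75 [0.6165 0.1849 0.2333] z [-6.6e-03  8.0e-04 -1.0e+00] xyaw -0.1049 [-0.58 -0.96 -2.16] [-0.082 -0.012 -0.024] 0.2916577683593621
```

{"name": "drive_tool", "arguments": {"commands": [[[0.2,1.5,0],[0,-0.0066,0]],[[0,0.8,0],[0,0,0]],[[0,0.1,-0.5],[0,0,0]],[[0,0,-1.5],[0,0,0]],[[0,0,-2],[0,0,0]],[[0,0,-2],[0,0,0]],[[0,0,-2],[0,0,0]],[[0,0,-1.5],[0,0,0]],[[0,0,-0.5],[0,0,0]],[[0,0,0],[0,0,0]]]}}

```text
t: 28.0
ee_pos: [0.6173, 0.2035, 0.1253]
ee_rot: [3.135, -0.175, -0.006]
wrist_force: [-1.0, -0.7, -2.4]
width: 0.292
```

```bash
python3 st.py
```

```text
28.0 [0.6173 0.2035 0.1253] z [-0.004  -0.0019 -1.    ] xyaw -0.1113 [-1.03 -0.68 -2.42] [0.026 0.019 0.069] 0.2917257922324361
```

Target TCP is (0.6190, 0.2107). I'm correcting to that and coming down to about 0.10.

{"name": "drive_tool", "arguments": {"commands": [[[0.1,0.5,0],[0.002,-0.004,0]],[[0.05,0.2,0],[0,0,0]],[[0,0,-0.4],[0,0,0]],[[0,0,-0.7],[0,0,0]],[[0,0,-0.7],[0,0,0]],[[0,0,-0.5],[0,0,0]],[[0,0,-0.2],[0,0,0]],[[0,0,0],[0,0,0]],[[0,0,0],[0,0,0]],[[0,0,0],[0,0,0]]]}}

```text
t: 29.25
ee_pos: [0.62, 0.2116, 0.1006]
ee_rot: [-3.135, 0.174, -0.006]
wrist_force: [0.1, -0.4, -1.6]
width: 0.294
```

Run:
```python
from h import *
import st
from foot import foot
from scipy.optimize import least_squares
tcp=readout.get_state()['ee_pos']; snap('wrist','w8'); foot('w8',tcp)
p,w=cloud('w8')
m=(np.hypot(w[...,0]-.618,w[...,1]-.211)<.042)&(w[...,2]>.0135)&(w[...,2]<.0195)
q=w[m][:,:2]; r=least_squares(lambda c:np.hypot(q[:,0]-c[0],q[:,1]-c[1])-.0295,[.616,.209],loss='soft_l1',f_scale=.002)
print('cup',m.sum(),r.x)
```

```text
29.25 [0.62   0.2116 0.1006] z [ 0.0037  0.0017 -1.    ] xyaw -0.1109 [ 0.12 -0.38 -1.58] [-0.025 -0.024 -0.005] 0.29389343925446876
foot n 1510 centre-tcp [-0.0007  0.0001] res 0.0002 ztop 0.0487 slope [-0.045  0.006]
cup 1238 [0.61834387 0.21079068]
```

View pics/w8.png

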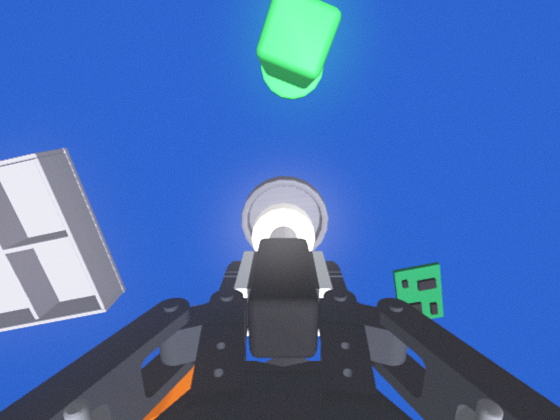

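The foot (285,230) hangs over the cup (285,215), about 1 mm off centre. I'm correcting that and lowering.

{"name": "drive_tool", "arguments": {"commands": [[[-0.1,-0.09,0],[-0.0017,0.0037,0]],[[0,0,-0.3],[0,0,0]],[[0,0,-0.5],[0,0,0]],[[0,0,-0.5],[0,0,0]],[[0,0,-0.5],[0,0,0]],[[0,0,-0.4],[0,0,0]],[[0,0,-0.2],[0,0,0]],[[0,0,-0.1],[0,0,0]],[[0,0,0],[0,0,0]],[[0,0,0],[0,0,0]]]}}

```text
t: 30.55
ee_pos: [0.6189, 0.2106, 0.0738]
ee_rot: [3.137, -0.174, -0.0]
wrist_force: [-0.3, -0.5, -1.3]
width: 0.295
```

```bash
python3 st.py
```

```text
30.55 [0.6189 0.2106 0.0738] z [-2.e-04 -1.e-04 -1.e+00] xyaw -0.1109 [-0.31 -0.46 -1.35] [ 0.037 -0.014 -0.04 ] 0.2946857632731013
```

{"name": "drive_tool", "arguments": {"commands": [[[0,0,-0.03],[0,0,0]],[[0,0,-0.03],[0,0,0]],[[0,0,-0.03],[0,0,0]],[[0,0,-0.03],[0,0,0]],[[0,0,-0.03],[0,0,0]],[[0,0,-0.03],[0,0,0]],[[0,0,-0.03],[0,0,0]],[[0,0,-0.03],[0,0,0]],[[0,0,-0.03],[0,0,0]],[[0,0,-0.03],[0,0,0]]]}}

```text
t: 31.8
ee_pos: [0.6191, 0.2107, 0.0733]
ee_rot: [-3.136, 0.173, -0.003]
wrist_force: [-3.2, -0.1, 4.3]
width: 0.295
```

```bash
python3 st.py
```

```text
31.8 [0.6191 0.2107 0.0733] z [ 1.8e-03  3.0e-04 -1.0e+00] xyaw -0.1103 [-3.23 -0.12  4.34] [-0.12   1.185 -0.093] 0.29469578472584496
```

Seated at 6 to 7 N. Relaxing with a few zero rows, then opening.

{"name": "drive_tool", "arguments": {"commands": [[[0,0,0],[0,0.0018,0]],[[0,0,0],[0,0,0]],[[0,0,0],[0,0,0]],[[0,0,0],[0,0,0]],[[0,0,0],[0,0,0]],[[0,0,0],[0,0,0]],[[0,0,0],[0,0,0]],[[0,0,0],[0,0,0]],[[0,0,0],[0,0,0]],[[0,0,0],[0,0,0]]]}}

```text
t: 33.05
ee_pos: [0.6192, 0.2107, 0.0734]
ee_rot: [-3.137, 0.173, 0.0]
wrist_force: [-2.3, -0.7, 2.4]
width: 0.295
```

{"name": "drive_tool", "arguments": {"commands": [[[0,0,0],[0,0,0]],[[0,0,0],[0,0,0]],[[0,0,0],[0,0,0]],[[0,0,0],[0,0,0]],[[0,0,0],[0,0,0]],[[0,0,0],[0,0,0]],[[0,0,0],[0,0,0]],[[0,0,0],[0,0,0]],[[0,0,0],[0,0,0]],[[0,0,0],[0,0,0]]], "hand": 1, "force": 20}}

```text
t: 34.3
ee_pos: [0.6202, 0.2109, 0.0726]
ee_rot: [-3.136, 0.173, -0.002]
wrist_force: [-0.7, -0.2, -0.5]
width: 1.004
```

```bash
python3 st.py
```

```text
34.3 [0.6202 0.2109 0.0726] z [ 1.6e-03  9.0e-04 -1.0e+00] xyaw -0.1103 [-0.68 -0.2  -0.52] [-0.008  0.05   0.008] 1.0036635473275843
```

Straight up.

{"name": "drive_tool", "arguments": {"commands": [[[0,0,0.6],[0,0,0]],[[0,0,1],[0,0,0]],[[0,0,1.3],[0,0,0]],[[0,0,1.5],[0,0,0]],[[0,0,2],[0,0,0]],[[0,0,2],[0,0,0]],[[0,0,2],[0,0,0]],[[0,0,2],[0,0,0]],[[0,0,1],[0,0,0]],[[0,0,0],[0,0,0]]]}}

```text
t: 35.55
ee_pos: [0.6209, 0.211, 0.2198]
ee_rot: [-3.132, 0.173, -0.013]
wrist_force: [-0.4, 0.6, -0.3]
width: 1.003
```

Run:
```python
from h import *
import st
snap('wrist','w9');snap('scene','s9');snap('top','t9')
from scipy.optimize import least_squares
p,w=cloud('w9')
m=(np.hypot(w[...,0]-.618,w[...,1]-.211)<.042)&(w[...,2]>.0135)&(w[...,2]<.0195)&(np.hypot(w[...,0]-.618,w[...,1]-.211)>.024)
q=w[m][:,:2]; r=least_squares(lambda c:np.hypot(q[:,0]-c[0],q[:,1]-c[1])-.0295,[.616,.209],loss='soft_l1',f_scale=.002)
print('cup',r.x)
m=(w[...,2]>.1)&(w[...,2]<.115)&(np.hypot(w[...,0]-.618,w[...,1]-.211)<.03); print('tooltop',m.sum(),w[m].mean(0),cv2.minAreaRect((w[m][:,:2]*1000).astype(np.float32)))
m=(w[...,2]>.019)&(w[...,2]<.03)&(np.hypot(w[...,0]-.618,w[...,1]-.211)<.03);print('foot',cv2.minEnclosingCircle((w[m][:,:2]*1000).astype(np.float32)),np.median(w[m][:,2]))
p0,a=cloud('top0');p1,b=cloud('t9')
for n,(u0,v0,u1,v1) in dict(tool=(150,190,195,230),punch=(142,268,182,305),nest=(310,185,390,265),orange=(105,240,150,268),green=(160,148,195,180),jar=(195,120,225,155),fin=(292,122,335,168),tweez=(415,160,445,230),driver=(425,250,475,340)).items():
    print(n,np.abs(p0[v0:v1,u0:u1].astype(int)-p1[v0:v1,u0:u1]).mean().round(2))
```

```text
35.55 [0.6209 0.211  0.2198] z [ 0.0084  0.0041 -1.    ] xyaw -0.1101 [-0.35  0.61 -0.27] [-0.037 -0.02   0.019] 1.0034768335985635
cup [0.61810994 0.21081069]
tooltop 967 [0.61954499 0.21061748 0.1069679 ] ((618.6322631835938, 210.9268341064453), (25.64982032775879, 25.369850158691406), 84.16045379638672)
foot ((618.1780395507812, 210.82115173339844), 19.81068992614746) 0.021482851526717167
tool 12.84
punch 1.07
nest 1.67
orange 0.94
green 1.22
jar 0.84
fin 0.94
tweez 1.02
driver 1.14
```

View pics/w9.png

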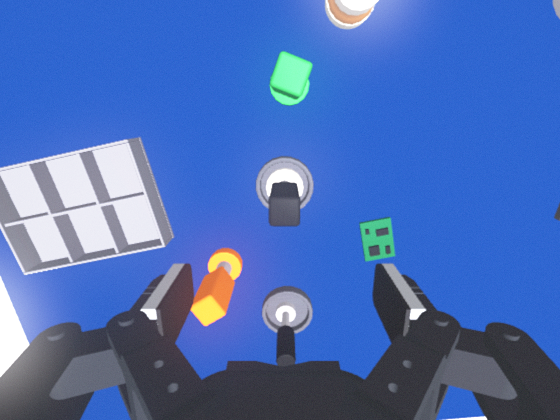

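View pics/s9.png

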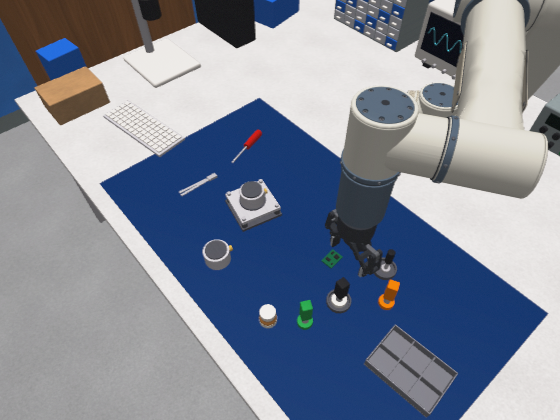

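The tool stands upright in its cup at wrist px (285,188), with the hand well clear above it. In the scene view the cap is home (252,190) and the bystanders haven't moved.

```bash
python3 -c "
from rig import manip
print(manip.finish_job())"
```

```text
the job is handed in; nothing more can be done
None
```

I pressed the cap home with the wide-footed tool, stood the tool back upright in its own cup, let go and handed the job in at about 36 s of the 61 s allowed.

- **Cap:** after lift-off its top sat 5.1 mm above the rim (92.5 mm against 87.4 mm), flat within about 0.1 degree. It gave way by about 3.5 mm as I pressed, and the force dropped.
- **Press force:** the largest net force I read was about 13 N. The force is only reported at the end of each call, so the peak at the click and the short confirming push after it were not measured. From the step sizes I estimate both stayed below about 17 N, within the 25 N limit.
- **Squareness while pressing:** the foot was within about 1 mm of the cap's centre. The tool leaned at most about 0.4 degrees, and there was a side force of 2 to 3 N.
- **Tool:** its foot stands within 0.1 mm of the cup's centre, upright, with its top at 107 mm (108 expected). The open gripper was about 10 cm above its top.
- **Rest of the bench:** in before-and-after top pictures the punch, finished housing, jar, screwdriver, tweezers and both look-alikes changed only by image noise.
- **Disagreement:** the cameras placed things 2 to 4 mm apart from one another. I went by the wrist camera, whose readings of the foot and cup fitted the moves.

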